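# Cover the gimbap and ring for service

## Robot

A 6-joint arm with a two-finger parallel gripper is mounted at the origin on a cart in front of the work surface, level with it; the furniture and walls round the work are solid. World frame = base frame: x ahead of the robot, y to its left, z up, the work surface at z = 0. Lengths are in m, angles in degrees, forces in N, time in s.
With the tool pointing down it reaches from about 0.25 to 0.725 m from the base axis. Payload 9.7 kg.
Tool frame: the origin (TCP) lies on the mounting face of the last link; the fingertips stand 173 mm ahead of it and the grasp point (between the pads) lies 155 mm ahead of it; z points along the fingers, y is the line along which they close (so a half turn about z gives the same grasp; the last joint's range is limited). The gripper opens to 85 mm and grips with 20 to 120 N. Pads are 22 mm wide; open, the fingers measure 114 mm over their backs; the gripper's body (76 mm by 85 mm) begins 54 mm behind the grasp point. The pads swing forward as they close: fully open they stand 13 mm farther back than shut.
Start: joints at [76.719, 4.979, 10.078, 95.1, 0, 90], TCP at [0.126, 0.535, 0.405] pointing down, gripper open.
Joint ranges: [-179.16, 179.16], [-48.56, 103.87], [-65.8, 70.77], [-126.05, 130.52], [-82.76, 87.17], [-180, 180]. Speed limits (degrees/s): [127.2, 127.2, 147.25, 180, 180, 180].

## Interface

Orientations are given as [roll, pitch, yaw] about the fixed x, y, z axes, in that order (R = Rz(yaw) Ry(pitch) Rx(roll)).
In Python, from workcell import bot, camera, camera_model, outline_of, pinpoint gives the robot as it stands.
- The arm moves only by the tool move_arm, never from a script. Its arguments are lists of equal length, an entry for each row: "jaw": the closure, from 0 (fully open) to 1 (shut); "delta_pos": the shift along the world's x, y, z in m, a list of three; "yaw": the turn about the world's z in rad. In form: {"jaw": [jaw, ...], "delta_pos": [[dx, dy, dz], ...], "yaw": [yaw, ...]}. A call has 1 to 10 rows; each row shifts and turns the commanded pose from where the row before left it; what a row does not reach is not made up. A row lasts 1/12 s, in which the tool goes at most 41.7 mm and 7.16 degrees, less where a joint would pass 70% of its speed; a pose out of reach is approached as far as the arm can. A call with a gripper value outside its range is refused whole. The fingers move at their own pace and stop on an object; "force" is the grip in N (left out, the last holds). Time passes only in rows, so rows that do not move let the fingers close. It gives the time, the measured TCP pose, the force, the opening and the grip force at its end, in the units of the state.
- bot.get_obs(): the state, without advancing time (a new reading comes with each control period).
- camera(name): name is "scene" or "top" or "wrist"; returns the picture (400x640x3 uint8, red, green, blue); there is no depth.
- camera_model(name): a dict with "fx", "fy", "cx", "cy" (pixels), "k1" (the pictures are not rectified: a ray, as slopes to the right and down, at radius r is drawn at 1 + k1 r^2 times it, then the intrinsics apply), "R" (3x3) and "t" (3): a world point X has camera coordinates R X + t. Camera axes: x right, y down, z forward; pixel columns grow to the right and rows downward; lengths in m; the calibration is good to about 2 mm. A picture is of the moment at which its call begins: read the wrist's pose just before it. camera_model takes no time and is no camera call; for the wrist camera it gives the pose at the moment of the call.
- bot.job_done(): hands the job in; it is judged then, once.
Trained networks look in the newest picture that a camera, given by its name, has taken for a name from the list of things; names that differ only in an ending like _2 or _b are one class to them, and where a whole thing is asked for, a point or a joint stands for the part that bears it (a point fixed in the world has none). Each returns a list of dicts, best first, with "confidence" (0 to 1); they miss things now and then, are a little off and sometimes report something else, mostly with a low value. They report only what shows in the picture. A call takes as long as a camera call.
- outline_of(camera, thing): "mask" (400x640 bool, what is visible of it) and "xy" ([column, row] in pixels, amid what is visible of it).
- pinpoint(camera, thing): "xy" ([column, row] in pixels: a listed point, or the origin of a listed thing).
The state is a dict: "time": time; "q": joint angles; "qd": joint speeds; "joint_efforts": joint torques, N m; "ee_pos": TCP position; "tcp_rot": TCP orientation; "wrist_force": force on the tool from outside, world axes, zero at the start; "torque": the same for the moment, N m; "opening": finger opening in m; "grasp_force": force on a finger pad.
Only numpy, scipy, OpenCV 4.12 (cv2) and the standard library are available. Lean on these libraries where they do the work, as an engineer would, in place of code of your own. Each camera call takes 0.05 s, during which the arm holds its last target. There are 200 camera calls.

## Task

The gimbap order is ready: push the clear domed sliding cover of the serving case with the fingertips until it is fully home over the bay that holds the gimbap slices, leaving the empty bay open. Then press the button of the order bell all the way down to call the waiter, and let it come back up. Do not touch the food, do not ring before the gimbap is covered, do not lift or shove the bell, and leave the timer, the dish and the spice jar alone.

Things in the scene. Friction and masses are not known exactly. Their poses are not given: they have to be found in the camera images.
- case: fixed stainless serving case, 150 (x) x 270 (y) x 50 mm high, with two bays side by side along its y axis (each 134 x 124 mm, centres at y = +65 and -65 mm), divided by a thin wall. Origin: centre of its underside. Slide rails along its long rims, and black stop strips at its ends, reach up to z = 59 mm.
- cover (a joint): clear domed cover with blue edges, sliding along the case's y axis. Value in m = y of the cover's centre in the case frame: -0.065 fully home over the -y bay, +0.065 fully home over the +y bay, a stop at each end; starts near 0, half over both. Friction about 1.5 N; it stays where it is left and cannot be lifted off.
- cover_top (a point): centre of the cover's flat top, 79 mm above the case's underside. The cover is a flange 138 (x) x 130 (y) mm, top face at 55 mm, with a rigid raised dome 104 (x) x 104 (y) mm on its middle, whose upright side walls, from 55 to 79 mm, are to be pushed; the flange sticks out 13 mm past the wall. Axes as the case's.
- gimbap_tray: fixed white tray, 114 x 112 x 24 mm, with the three gimbap slices in it, in one of the two bays of the case (which one varies). Origin: centre of its underside, 6 mm above the case's underside.
- empty_tray: the same white tray, empty, in the other bay
- slice_1: round gimbap slice, 42 mm across, up to 19 mm high, lying in the gimbap tray; its top is at most 28 mm above the case's underside. Origin: centre of its underside.
- slice_2: round gimbap slice, 42 mm across, up to 19 mm high, lying in the gimbap tray; its top is at most 28 mm above the case's underside. Origin: centre of its underside.
- slice_3: round gimbap slice, 42 mm across, up to 19 mm high, lying in the gimbap tray; its top is at most 28 mm above the case's underside. Origin: centre of its underside.
- order_bell: loose counter bell, 84 mm across, 56 mm high, 0.22 kg: black foot, shiny dome and a round upright button of 14 mm diameter on top, centred, its top 56 mm above the counter. Origin: centre of its underside; z up.
- order_bell_plunger (a joint): travel of the bell's button in m: 0 up, 0.004 fully down; a spring returns it. Fully down takes about 8 N.
- kitchen_timer: loose cream kitchen timer with a pink foot, 78 x 68 x 84 mm high, to the left of the bell; bystander. Origin: centre of its underside.
- white_dish: loose small white dip dish, 70 mm across, 19 mm high, in front of the case; bystander. Origin: centre of its underside.
- spice_jar: loose spice jar with a green cap, 46 mm across, 106 mm high; bystander, behind the case. Origin: centre of its underside.

How it is judged:
By the outcome, as a careful person would: the job done as asked, in the order asked, and still so for the second after the job is handed in, with the robot touching nothing.
It also fails if it takes over 48 s, if anything falls off the work surface, if the arm or the gripper's body presses on something with over 40 N, if the wrist force passes 120 N, or if a joint passes its speed limit or range.

## Working session

There is one attempt and no reset: what is moved stays moved. The work goes in short steps, Python scripts to look and compute and a tool call to move; the robot and the scene stay as the last step left them, time stands still between calls to the robot, and variables do not carry over. Pictures are saved under pics/ and viewed, at most 10 in all, crops included, and the job is handed in when it is done.

Besides the shell and the picture viewer there is one more tool, called after "Request:" as name([rows], argument=value, ...), one row to a line, values as JSON. move_arm: Moves the arm, as the interface text tells. Its arguments: {"type":"object","properties":{"jaw":{"type":"array"},"delta_pos":{"type":"array"},"yaw":{"type":"array"},"force":{"type":"number"}},"required":["jaw","delta_pos","yaw"]}

```bash
mkdir -p pics; cat > h.py <<'E'
import numpy as np, cv2
from workcell import bot, camera, camera_model, outline_of, pinpoint
def ray(name, xy):
    m=camera_model(name); d=np.array([(xy[0]-m['cx'])/m['fx'],(xy[1]-m['cy'])/m['fy']])
    u=d.copy()
    for _ in range(20): u=d/(1+m['k1']*(u@u))
    R=np.array(m['R']); t=np.array(m['t'])
    return -R.T@t, R.T@np.r_[u,1]
def at_z(name, xy, z):
    o,d=ray(name,xy); return o+d*(z-o[2])/d[2]
def proj(name,X):
    m=camera_model(name); c=np.array(m['R'])@X+np.array(m['t']); u=c[:2]/c[2]; u=u*(1+m['k1']*(u@u))
    return u*[m['fx'],m['fy']]+[m['cx'],m['cy']]
def save(name,img): cv2.imwrite('pics/'+name,img[:,:,::-1])
E
python3 - <<'E'
from h import *
s=bot.get_obs(); print({k:np.round(s[k],3) for k in('time','ee_pos','tcp_rot','wrist_force','opening')})
for c in('scene','top'):
    save(c+'1.png',camera(c))
    for n,z in(('case',0),('cover_top',.079),('gimbap_tray',.006),('empty_tray',.006),('slice_1',.009),('order_bell',0),('kitchen_timer',0),('white_dish',0),('spice_jar',0)):
        for r in pinpoint(c,n)[:3]: print(c,n,round(r['confidence'],2),np.round(r['xy'],1),np.round(at_z(c,r['xy'],z),4))
E
```

```text
{'time': np.float64(0.0), 'ee_pos': array([0.126, 0.535, 0.404]), 'tcp_rot': array([-1.79923e+02,  1.00000e-03,  1.66718e+02]), 'wrist_force': array([ 0.15 , -1.07 , -0.023]), 'opening': np.float64(0.085)}
scene case 0.88 [396.2 267.2] [ 0.5604 -0.2388  0.    ]
scene case 0.59 [370.  259.1] [ 0.543 -0.176  0.   ]
scene cover_top 0.9 [396.4 237.8] [ 0.5583 -0.2331  0.079 ]
scene cover_top 0.21 [415.6 276.2] [ 0.4758 -0.3393  0.079 ]
scene empty_tray 0.82 [414.6 276. ] [ 0.5561 -0.2913  0.006 ]
scene slice_1 0.67 [364.2 243.6] [ 0.5723 -0.1333  0.009 ]
scene slice_1 0.4 [373.4 259.4] [ 0.5378 -0.1898  0.009 ]
scene order_bell 0.88 [269.7 232.9] [0.4508 0.0803 0.    ]
scene kitchen_timer 0.76 [266.9 186.2] [0.6136 0.2933 0.    ]
scene white_dish 0.69 [348.9 308.4] [ 0.3847 -0.2507  0.    ]
scene spice_jar 0.58 [461.3 251.3] [ 0.7198 -0.3165  0.    ]
scene spice_jar 0.34 [371.2 259.1] [ 0.5449 -0.178   0.    ]
top case 0.89 [411.1 199.9] [ 0.5568 -0.2482  0.    ]
top case 0.31 [415.7 193.3] [ 0.5746 -0.2603  0.    ]
top cover_top 0.68 [416.4 195.9] [ 0.5566 -0.2442  0.079 ]
top gimbap_tray 0.64 [381.5 199.4] [ 0.5553 -0.1697  0.006 ]
top empty_tray 0.74 [431.7 200.3] [ 0.5564 -0.3006  0.006 ]
top empty_tray 0.66 [384.6 199.5] [ 0.5552 -0.1778  0.006 ]
top empty_tray 0.19 [407.3 201.4] [ 0.5518 -0.237   0.006 ]
top slice_1 0.64 [372.7 199.1] [ 0.555  -0.1464  0.009 ]
top slice_1 0.55 [393.  186.4] [ 0.5899 -0.199   0.009 ]
top slice_1 0.47 [393.7 209. ] [ 0.5306 -0.2011  0.009 ]
top order_bell 0.6 [288.1 239.5] [0.4448 0.0706 0.    ]
top order_bell 0.17 [389.7 188.3] [ 0.5861 -0.1919  0.    ]
top kitchen_timer 0.87 [205.7 171. ] [0.6194 0.2956 0.    ]
top white_dish 0.55 [410.6 262.6] [ 0.3942 -0.2466  0.    ]
top spice_jar 0.69 [441.5 144.2] [ 0.7091 -0.3295  0.    ]
```

View pics/scene1.png

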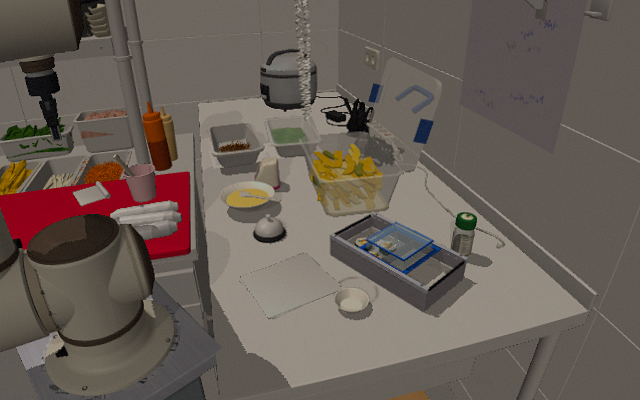

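View pics/top1.png

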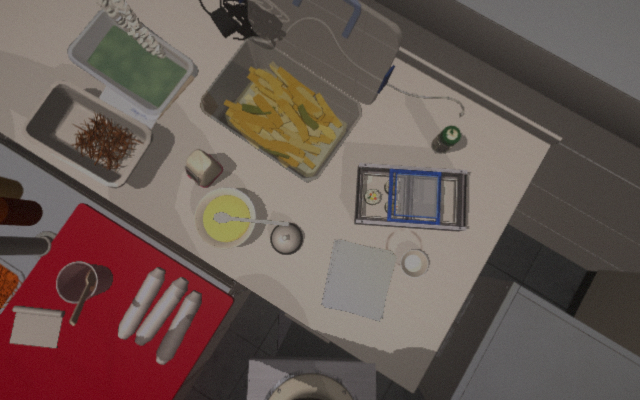

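The scene picture shows gimbap slices at the left (+y) bay, around (375,245), with the cover at (398,240) half over both bays. In the top picture the slices are at (373,198), the cover's blue frame spans columns 388–441, and the bell's button is at about (287,238). The cover therefore has to move toward world +y.

```bash
python3 - <<'E'
from h import *
img=camera('top')
for n,z in(('case',.05),('cover_top',.055)):
    r=outline_of('top',n)[0]; m=r['mask'].astype(np.uint8)
    c=max(cv2.findContours(m,0,cv2.CHAIN_APPROX_NONE)[0],key=cv2.contourArea)[:,0]
    P=np.array([at_z('top',p,z)[:2] for p in c])
    print(n,round(r['confidence'],2),cv2.minAreaRect((P*1000).astype(np.float32)))
hsv=cv2.cvtColor(img,cv2.COLOR_RGB2HSV); b=cv2.inRange(hsv,(105,120,60),(130,255,255)); b[:150]=0;b[:,:350]=0;b[240:]=0
p=np.argwhere(b)[:,::-1]; P=np.array([at_z('top',q,.055)[:2] for q in p]); print('blue',cv2.minAreaRect((P*1000).astype(np.float32)))
r=outline_of('top','order_bell')[0]; m=r['mask']
P=np.argwhere(m)[:,::-1]; print(at_z('top',P.mean(0),.0),at_z('top',P.mean(0),.02),np.sqrt(m.sum()/np.pi))
for c in('top','scene'): 
    if c=='scene': camera(c)
    for r in pinpoint(c,'order_bell_plunger'): print(c,r['confidence'],r['xy'],at_z(c,r['xy'],.056),at_z(c,r['xy'],0))
    for r in pinpoint(c,'order_bell')[:1]: print(c,r['xy'],at_z(c,r['xy'],0))
big=cv2.resize(img[155:265,250:480],None,fx=3.4,fy=3.4,interpolation=cv2.INTER_CUBIC); save('crop1.png',big)
E
```

```text
case 0.93 ((558.0810546875, -236.2235107421875), (276.5114440917969, 156.92369079589844), 87.42179107666016)
cover_top 0.58 ((559.1795654296875, -243.16616821289062), (130.26673889160156, 133.09005737304688), 88.07661437988281)
blue ((559.3584594726562, -243.56492614746094), (128.2704620361328, 130.711181640625), 87.61156463623047)
[0.44698478 0.07656546 0.        ] [0.44650412 0.07452387 0.02      ] 15.967661658277217Traceback (most recent call last):
  File "<stdin>", line 14, in <module>
ValueError: it knows: case, cover_top, empty_tray, gimbap_tray, kitchen_timer, order_bell, slice, spice_jar, white_dish
```

Request:
move_arm([
  [0.018,-0.034,0],
  [0.018,-0.034,0],
  [0.018,-0.034,0],
  [0.018,-0.034,0],
  [0.018,-0.034,0],
  [0.018,-0.034,0],
  [0.018,-0.034,0],
  [0.018,-0.034,0],
  [0.018,-0.034,0],
  [0.018,-0.034,0],
], jaw=[1,1,1,1,1,1,1,1,1,1], yaw=[-0.05,-0.05,-0.05,-0.05,-0.05,-0.05,-0.05,-0.05,-0.05,-0.05])

```text
time: 2.03
ee_pos: [0.3065, 0.1935, 0.405]
tcp_rot: [179.9, 0.0, 138.0]
wrist_force: [0.4, -0.1, 0.7]
opening: 0.0
grasp_force: 0.0
```

```bash
python3 - <<'E'
from h import *
camera('scene'); img=camera('top')
for c in('top','scene'): 
    for r in pinpoint(c,'order_bell')[:1]: print(c,r['confidence'],r['xy'],at_z(c,r['xy'],0))
    for r in pinpoint(c,'cover_top')[:1]: print(c,r['confidence'],r['xy'],at_z(c,r['xy'],.079))
    for r in outline_of(c,'order_bell')[:1]:
        m=r['mask']; P=np.argwhere(m)[:,::-1]; print(c,'mask bbox',P.min(0),P.max(0),m.sum())
print(bot.get_obs()['q'])
big=cv2.resize(img[155:265,250:480],None,fx=3.4,fy=3.4,interpolation=cv2.INTER_CUBIC); save('crop1.png',big)
E
```

```text
top 0.94 [285.9, 238.1] [0.44829289 0.07640156 0.        ]
top 0.77 [419.3, 192.4] [ 0.56535749 -0.25124548  0.079     ]
top mask bbox [270 223] [302 254] 815
scene 0.79 [267.1, 232.8] [0.44638793 0.08547634 0.        ]
scene 0.93 [399.1, 237.6] [ 0.56302371 -0.23694257  0.079     ]
scene mask bbox [253 214] [285 243] 707
[ 3.26915886e+01 -2.02699445e+01 -1.24407125e+01  9.78393943e+01
  6.09556827e-03  7.44651920e+01]
```

View pics/crop1.png

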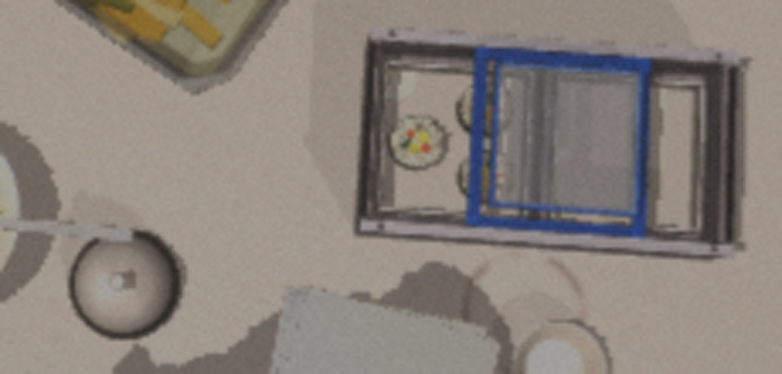

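The crop shows the bell's button near top-image pixel (286.5,237.5), and a spoon handle ending beside the bell at about (289,224). Three slices lie in the left bay. The case yaw is about −2.6°.

Request:
move_arm([
  [0.0165,-0.0345,0],
  [0.0165,-0.0345,0],
  [0.0165,-0.0345,0],
  [0.0165,-0.0345,0],
  [0.0165,-0.0345,0],
  [0.0165,-0.0345,0],
  [0.0165,-0.0345,0],
  [0.0165,-0.0345,0],
  [0.0165,-0.0345,0],
  [0.0165,-0.0345,0],
], jaw=[1,1,1,1,1,1,1,1,1,1], yaw=[-0.06,-0.06,-0.06,-0.06,-0.06,-0.06,-0.06,-0.06,-0.06,-0.06])

```text
time: 3.27
ee_pos: [0.4724, -0.1502, 0.4045]
tcp_rot: [180.0, -0.0, 103.7]
wrist_force: [1.4, 1.4, -0.4]
opening: -0.0003
grasp_force: 0.0
```

Request:
move_arm([
  [0.0165,-0.0345,0],
  [0.0165,-0.0345,0],
  [0.0165,-0.0345,0],
  [0.0165,-0.0345,0],
  [0.0165,-0.0345,0],
  [0,0,-0.03],
  [0,0,-0.03],
  [0,0,-0.03],
  [0,0,-0.02],
  [0,0,0],
], jaw=[1,1,1,1,1,1,1,1,1,1], yaw=[-0.06,-0.06,-0.06,-0.06,-0.043,0,0,0,0,0])

```text
time: 4.1
ee_pos: [0.5543, -0.3202, 0.2888]
tcp_rot: [-179.6, -0.2, 87.6]
wrist_force: [-1.4, 0.8, 0.1]
opening: 0.0002
grasp_force: 0.0
```

```bash
python3 - <<'E'
from h import *
w=camera('wrist'); s=camera('scene')
save('w2.png',w); save('s2.png',cv2.resize(s[180:340,280:520],None,fx=3,fy=3))
for r in pinpoint('wrist','cover_top')[:2]: print(r['confidence'],r['xy'],at_z('wrist',r['xy'],.079))
E
```

```text
0.77 [330.1, 107.2] [ 0.56230797 -0.24494514  0.079     ]
```

View pics/w2.png

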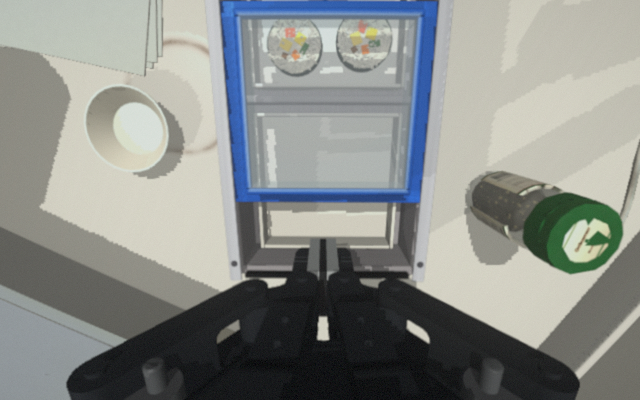

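The wrist view shows the shut fingertips at about (322,245), behind the flange's near blue edge (row 200) and the dome wall (row 190). The slices lie under the far end of the cover.

Request:
move_arm([
  [0,-0.002,-0.02],
  [0,-0.002,-0.02],
  [0,0,-0.0095],
  [0,0,0],
], jaw=[1,1,1,1], yaw=[0,0,0,0])

```text
time: 4.58
ee_pos: [0.5539, -0.3258, 0.2445]
tcp_rot: [-179.9, -0.0, 87.5]
wrist_force: [-0.5, 0.7, -0.4]
opening: -0.0001
grasp_force: 0.0
```

Request:
move_arm([
  [0,0.006,0],
  [0,0.008,0],
  [0.0005,0.008,0],
  [0.0005,0.008,0],
  [0.0005,0.008,0],
  [0.0005,0.008,0],
  [0,0,0],
], jaw=[1,1,1,1,1,1,1], yaw=[0,0,0,0,0,0,0])

```text
time: 5.17
ee_pos: [0.556, -0.2785, 0.2456]
tcp_rot: [180.0, -0.0, 87.6]
wrist_force: [0.5, 0.5, 0.2]
opening: 0.0
grasp_force: 0.0
```

Request:
move_arm([
  [0,0,-0.005],
  [0.0005,0.008,0],
  [0.0005,0.008,0],
  [0.0005,0.008,0],
  [0,0.008,0],
  [0,0,0],
], jaw=[1,1,1,1,1,1], yaw=[0,0,0,0,0,0])

```text
time: 5.67
ee_pos: [0.5574, -0.2466, 0.2402]
tcp_rot: [-180.0, -0.0, 87.5]
wrist_force: [-0.4, 1.1, 0.3]
opening: 0.0001
grasp_force: 0.0
```

```bash
python3 - <<'E'
from h import *
img=camera('top'); s=camera('scene')
a=cv2.resize(img[150:250,340:480],None,fx=4,fy=4,interpolation=cv2.INTER_CUBIC)[:400,:560]; b=cv2.resize(s[200:310,320:475],None,fx=3.6,fy=3.6)
save('p3.png',a)
for c in('top','scene'):
  for r in pinpoint(c,'cover_top')[:1]: print(c,r['confidence'],at_z(c,r['xy'],.079))
hsv=cv2.cvtColor(img,cv2.COLOR_RGB2HSV); b=cv2.inRange(hsv,(105,120,60),(130,255,255)); b[:150]=0;b[:,:350]=0;b[240:]=0
p=np.argwhere(b)[:,::-1]; P=np.array([at_z('top',q,.055)[:2] for q in p]); print('blue',cv2.minAreaRect((P*1000).astype(np.float32)),P.max(0),P.min(0))
E
```

```text
top 0.62 [ 0.55838716 -0.18306672  0.079     ]
scene 0.8 [ 0.56235286 -0.1766302   0.079     ]
blue ((562.1746215820312, -183.9708251953125), (128.9126739501953, 130.6422119140625), 87.24661254882812) [ 0.6301263  -0.11749392] [ 0.49462329 -0.25130815]
```

View pics/p3.png

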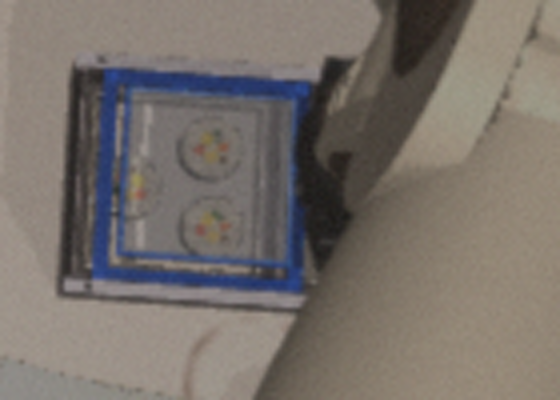

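The cover is now over all three slices, with about 10 mm left before its left edge (crop column 100) reaches the end strip (column 75).

Request:
move_arm([
  [0,0.004,0],
  [0,0.004,0],
  [0,0,0],
], jaw=[1,1,1], yaw=[0,0,0])

```text
time: 6.12
ee_pos: [0.5574, -0.2398, 0.2403]
tcp_rot: [180.0, -0.0, 87.5]
wrist_force: [-0.3, 0.5, 0.1]
opening: -0.0003
grasp_force: 0.0
```

Request:
move_arm([
  [0,0.003,0],
  [0,0,0],
], jaw=[1,1], yaw=[0,0])

```text
time: 6.28
ee_pos: [0.5574, -0.2369, 0.2402]
tcp_rot: [180.0, -0.0, 87.5]
wrist_force: [0.4, -0.6, -0.6]
opening: 0.0
grasp_force: 0.0
```

Request:
move_arm([
  [0,0.002,0],
  [0,0,0],
], jaw=[1,1], yaw=[0,0])

```text
time: 6.45
ee_pos: [0.5573, -0.235, 0.2402]
tcp_rot: [180.0, -0.0, 87.5]
wrist_force: [-0.3, -0.0, 0.3]
opening: -0.0001
grasp_force: 0.0
```

Request:
move_arm([
  [0,0.002,0],
  [0,0.0,0],
], jaw=[1,1], yaw=[0,0])

```text
time: 6.62
ee_pos: [0.5574, -0.2333, 0.2402]
tcp_rot: [180.0, 0.1, 87.5]
wrist_force: [1.7, -3.8, -0.2]
opening: -0.0001
grasp_force: 1.9
```

Request:
move_arm([
  [0,0.002,0],
  [0,0.0,0],
], jaw=[1,1], yaw=[0,0])

```text
time: 6.78
ee_pos: [0.5573, -0.2326, 0.2403]
tcp_rot: [180.0, 0.3, 87.4]
wrist_force: [0.3, -13.4, -2.7]
opening: -0.0002
grasp_force: 6.7
```

```bash
python3 - <<'E'
from h import *
img=camera('top')
hsv=cv2.cvtColor(img,cv2.COLOR_RGB2HSV); b=cv2.inRange(hsv,(105,120,60),(130,255,255)); b[:150]=0;b[:,:350]=0;b[240:]=0
p=np.argwhere(b)[:,::-1]; P=np.array([at_z('top',q,.055)[:2] for q in p]); print('blue',cv2.minAreaRect((P*1000).astype(np.float32)),P.max(0),P.min(0))
print(bot.get_obs()['wrist_force'])
E
```

```text
blue ((562.6866455078125, -171.11398315429688), (129.2124481201172, 130.41107177734375), 87.6307144165039) [ 0.62992606 -0.10492817] [ 0.49616373 -0.23628477]
[  1.22601379 -12.23724672  -1.92391242]
```

The stop was reached at −13 N, and the cover centre reads y ≈ −0.171. I'll back off, rise and go toward the bell.

Request:
move_arm([
  [0,-0.012,0],
  [0,-0.012,0],
  [0,0,0.03],
  [0,0,0.03],
  [0,0,0.03],
  [0,0,0],
], jaw=[1,1,1,1,1,1], yaw=[0,0,0,0,0,0])

```text
time: 7.33
ee_pos: [0.5577, -0.2562, 0.3366]
tcp_rot: [179.6, 0.1, 87.5]
wrist_force: [1.0, 0.4, 1.3]
opening: -0.0001
grasp_force: 0.0
```

Request:
move_arm([
  [-0.014,0.032,0],
  [-0.014,0.032,0],
  [-0.014,0.032,0],
  [-0.014,0.032,0],
  [-0.014,0.032,0],
  [-0.014,0.032,0],
  [-0.014,0.032,0],
  [-0.012,0.032,0],
  [0,0,0],
], jaw=[1,1,1,1,1,1,1,1,1], yaw=[0,0,0,0,0,0,0,0,0])

```text
time: 8.08
ee_pos: [0.4457, 0.004, 0.3305]
tcp_rot: [-180.0, -0.1, 87.7]
wrist_force: [-0.1, -0.1, 0.2]
opening: -0.0002
grasp_force: 0.0
```

```bash
python3 - <<'E'
from h import *
w=camera('wrist'); img=camera('top'); s=camera('scene')
save('w4.png',w); save('s4.png',cv2.resize(s[180:340,280:520],None,fx=3,fy=3))
for c in('wrist','top','scene'):
  for r in pinpoint(c,'order_bell')[:1]: print(c,r['confidence'],r['xy'],at_z(c,r['xy'],0))
  for r in pinpoint(c,'cover_top')[:1]: print(c,'cover',r['confidence'],r['xy'],at_z(c,r['xy'],.079))
E
```

```text
wrist 0.88 [322.1, 114.7] [0.44993293 0.07325603 0.        ]
top 0.51 [406.9, 263.3] [ 0.39220286 -0.23709874  0.        ]
top cover 0.66 [387.0, 191.8] [ 0.56474293 -0.17283044  0.079     ]
scene 0.71 [271.1, 232.9] [0.45331033 0.07769343 0.        ]
scene cover 0.81 [371.8, 227.1] [ 0.5549944  -0.16652409  0.079     ]
```

View pics/w4.png

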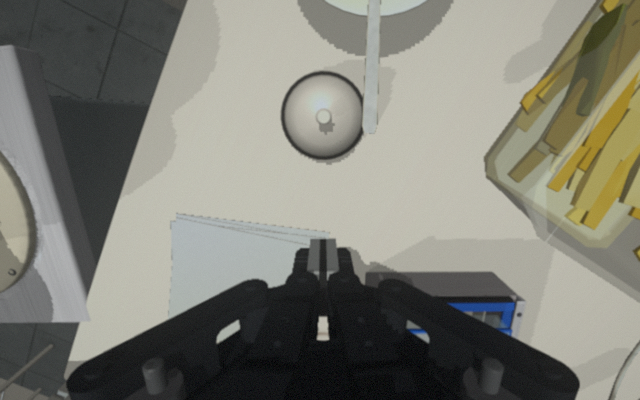

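View pics/s4.png

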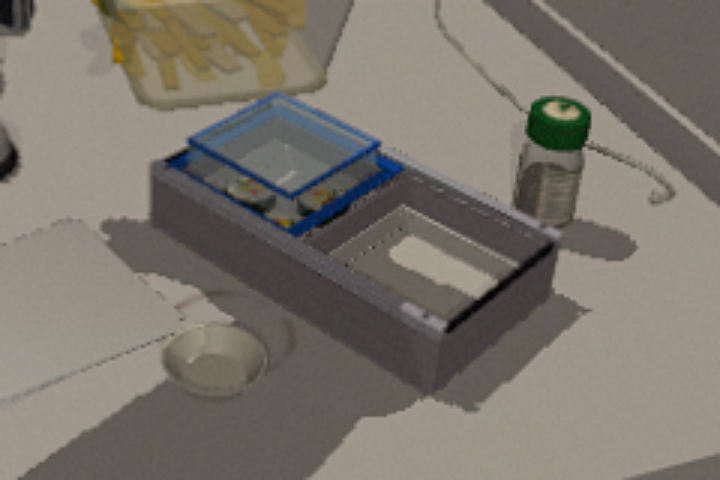

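The cover is fully home over the gimbap and the empty bay is open. The wrist view puts the button top at about (324,117); the spoon handle's inner edge is at column 364, outside the fingertip footprint.

```bash
python3 - <<'E'
from h import *
w=cv2.imread('pics/w4.png',0)
c=cv2.HoughCircles(cv2.medianBlur(w[50:180,260:400],3),cv2.HOUGH_GRADIENT,1,50,param1=100,param2=20,minRadius=34,maxRadius=50)
print(c+[[[260,50,0]]] if c is not None else None)
print('button',at_z('wrist',(324,116.5),.056)); print('foot circle',at_z('wrist',(322.5,115),.01))
print(bot.get_obs()['ee_pos'])
E
```

```text
[[[323.5        115.5         39.40000153]]]
button [0.45139616 0.07115892 0.056     ]
foot circle [0.45018743 0.07265806 0.01      ]
[4.47619072e-01 2.58655478e-05 3.29979417e-01]
```

Request:
move_arm([
  [0.001,0.036,0],
  [0.002,0.036,0],
  [0,0,0],
  [0,0,-0.03],
  [0,0,-0.03],
  [0,0,-0.025],
  [0,0,0],
], jaw=[1,1,1,1,1,1,1], yaw=[0,0,0,0,0,0,0])

```text
time: 9.12
ee_pos: [0.4491, 0.0722, 0.2404]
tcp_rot: [-179.6, 0.1, 87.5]
wrist_force: [-0.4, -0.2, -1.1]
opening: 0.0003
grasp_force: 0.0
```

```bash
python3 - <<'E'
from h import *
s=camera('scene'); w=camera('wrist')
a=cv2.resize(s[190:260,220:320],(600,420),interpolation=cv2.INTER_CUBIC); save('s5.png',a)
print(bot.get_obs()['ee_pos'])
for r in pinpoint('scene','order_bell')[:1]: print(r)
E
```

```text
[0.45027892 0.07239205 0.24526783]
{'xy': [267.9, 234.1], 'confidence': 0.77}
```

View pics/s5.png

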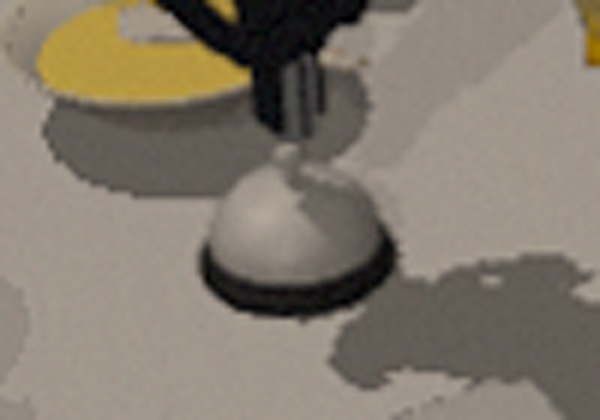

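The shut fingertips (about (290,130) in the crop) sit right above the button (288,155).

Request:
move_arm([
  [0,0,-0.008],
  [0,0,-0.006],
  [0,0,0],
], jaw=[1,1,1], yaw=[0,0,0])

```text
time: 9.52
ee_pos: [0.4503, 0.0727, 0.2307]
tcp_rot: [-180.0, 0.0, 87.5]
wrist_force: [-0.3, -0.1, -0.1]
opening: -0.0004
grasp_force: 0.0
```

Request:
move_arm([
  [0,0,-0.003],
  [0,0,0],
], jaw=[1,1], yaw=[0,0])

```text
time: 9.68
ee_pos: [0.4505, 0.0728, 0.2283]
tcp_rot: [180.0, -0.0, 87.5]
wrist_force: [-0.1, -0.4, 1.8]
opening: -0.0
grasp_force: 1.2
```

Request:
move_arm([
  [0,0,-0.002],
  [0,0,0],
], jaw=[1,1], yaw=[0,0])

```text
time: 9.85
ee_pos: [0.4505, 0.0728, 0.2266]
tcp_rot: [180.0, -0.0, 87.5]
wrist_force: [-0.8, -0.6, 4.5]
opening: -0.0001
grasp_force: 2.8
```

Request:
move_arm([
  [0,0,-0.002],
  [0,0,0],
], jaw=[1,1], yaw=[0,0])

```text
time: 10.02
ee_pos: [0.4505, 0.0728, 0.2254]
tcp_rot: [179.9, -0.0, 87.5]
wrist_force: [-2.3, -0.9, 9.4]
opening: -0.0002
grasp_force: 4.8
```

Request:
move_arm([
  [0,0,-0.001],
  [0,0,0],
], jaw=[1,1], yaw=[0,0])

```text
time: 10.18
ee_pos: [0.4504, 0.0728, 0.2253]
tcp_rot: [179.9, -0.0, 87.5]
wrist_force: [-7.2, -2.1, 18.4]
opening: -0.0001
grasp_force: 9.2
```

The button has bottomed out: force is 18 N and the tip has stopped descending. Releasing straight up.

Request:
move_arm([
  [0,0,0.004],
  [0,0,0.006],
  [0,0,0.02],
  [0,0,0.03],
  [0,0,0.04],
  [0,0,0],
], jaw=[1,1,1,1,1,1], yaw=[0,0,0,0,0,0])

```text
time: 10.68
ee_pos: [0.4511, 0.0729, 0.33]
tcp_rot: [179.5, -0.1, 87.5]
wrist_force: [0.7, -0.4, 0.4]
opening: 0.0002
grasp_force: 0.0
```

Request:
move_arm([
  [0,-0.036,0],
  [0,-0.036,0],
  [0,0,0],
], jaw=[1,1,1], yaw=[0,0,0])

```text
time: 10.93
ee_pos: [0.4502, -0.0028, 0.3234]
tcp_rot: [180.0, 0.1, 87.3]
wrist_force: [-0.3, -0.2, -0.1]
opening: -0.0002
grasp_force: 0.0
```

```bash
python3 - <<'E'
from h import *
w=camera('wrist'); s=camera('scene')
print('bell',[ (r['confidence'],at_z('wrist',r['xy'],0)) for r in pinpoint('wrist','order_bell')[:1]])
a=np.vstack([w[:200],s[150:330]]); save('f6.png',a); print(bot.get_obs()['ee_pos'],bot.get_obs()['wrist_force'])
E
```

```text
bell [(0.86, array([0.4488808, 0.0815689, 0.       ]))]
[0.45033931 0.00057925 0.32312666] [-0.05248466 -0.03815788  0.45197998]
```

View pics/f6.png

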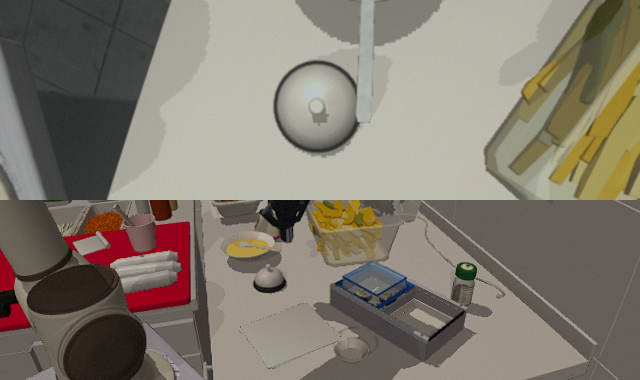

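The final picture shows the bell upright in place with its button up at (316,106) and the cover home. Nothing else has been disturbed.

```bash
python3 -c "
from workcell import bot
print(bot.job_done())"
```

```text
the job is handed in; nothing more can be done
None
```

The cover is fully home over the gimbap with the empty bay open, then the bell button was pressed all the way down once and released, and the job is handed in at about 11 s of robot time; no verdict was returned.

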